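# Hang a plywood L-panel level on the drying peg

## Task

Take the L-shaped plywood panel out of the slotted rack and hang it on the stand's peg, under the clear dust hood, by the one of its four holes that lets it hang level, leg down; the peg's height is only roughly known, so feel for it gently. Lower the panel until the peg carries its weight while you still hold it, and only then let go, so that it hangs still and level; leave the other panel, the can, the tape roll and the sanding block where they are.

Things in the scene. Friction and masses are not known exactly. Their poses are not given: they have to be found in the camera images.
- panel: Part to hang: flat L of plain plywood, 15 mm thick, even density, 0.16 to 0.26 kg. Starts upright on its leg in one of the rack's slots, arm pointing away from the robot. Origin: middle of the foot's underside; x along the arm, y the normal, z up. Leg: x -42.5 to 42.5, z 0 to 100 mm. Arm: x -42.5 to 127.5, z 100 to 150 mm. Four 18 mm holes, centres at z 133. Hangs level when z is vertical.
- hole1 (a point): Centre (mid-thickness) of the hole nearest the leg-side end of the arm; panel frame (-14.5, 0, 133) mm.
- hole2 (a point): Centre of the second hole; panel frame (21.5, 0, 133) mm.
- hole3 (a point): Centre of the third hole; panel frame (57.5, 0, 133) mm.
- hole4 (a point): Centre of the hole nearest the arm's free end; panel frame (93.5, 0, 133) mm.
- rack: Fixed pale wooden rack, base 170 x 175 x 12 mm. Two slots along its x at y = -47.5 and +47.5 mm, open at both ends, 19 mm wide between walls 12 mm thick and 150 mm long; panels stand on the base board, 12 mm above the table, the walls rise to 50 mm above the table. Origin: centre of its underside, z up; x points roughly away from the robot.
- stand: Fixed dark steel stand. Origin on the table, z up, x roughly away from the robot. Base plate x -60 to 60, y -95 to 55, 10 mm thick. Post 30 x 30 mm at x 0, y -50, 335 mm high. A rigid steel peg, 10 mm in diameter, runs from it along +y, rising: centre line (0, -35, 220) to (0, 35, 230) mm, but its collar is clamped up to 14 mm higher or lower each time: look or feel for it.
- window_panel: The other plywood panel, 115 x 115 x 15 mm with a 58 mm round window, upright in the other slot. Origin: middle of its lower edge. Stays there.
- lacquer_can: Can, 84 mm in diameter, 110 mm high, standing on the table; origin: centre of its underside. Bystander.
- tape_roll: Roll of paper tape lying flat, 100 mm outside diameter, 25 mm high; origin: centre of its underside. Bystander.
- sanding_block: Cork sanding block 110 x 60 x 35 mm; origin: centre of its underside. Bystander.
- corner (a point): The panel's leg-side top corner (mid-thickness): panel frame (-42.5, 0, 150) mm. At the start it is the corner nearest the robot; a place to grip so that the gripper stays clear of the hood.
- hood (a point): Middle of the underside of the stand's hood, a clear plastic sheet over the peg: stand frame x -62 to 100, y -65 to 55, z 335 to 346 mm; open below on all sides but the post. A gripper held upright on the hung panel would strike it; one on the panel's leg-side top corner, tilted back some 40 degrees (wrist towards the stand's -x), clears it.
Things that resemble listed ones, but are neither listed nor needed, are in the scene too. Of the things that look like the rack, take the one that is farthest to the robot's right at the start.

How it is judged:
By the outcome, as a careful person would: the job done as asked, in the order asked, and still so for the second after the job is handed in, with the robot touching nothing.
It also fails if it takes over 58 s, if anything falls off the work surface, if the arm or the gripper's body presses on something with over 40 N, if the wrist force passes 120 N, or if a joint passes its speed limit or range.

## Robot

A 7-joint arm with a two-finger parallel gripper is mounted at the origin on the work surface. World frame = base frame: x ahead of the robot, y to its left, z up, the work surface at z = 0. Lengths are in m, angles in rad, forces in N, time in s.
With the tool pointing down it reaches from about 0.4 to 0.85 m from the base axis. Payload 10.4 kg.
Tool frame: the origin (TCP) lies between the finger pads; the fingertips stand ahead of it and the grasp point (between the pads) lies 5 mm behind it (manip.tip_extent is the z of the fingertips in the tool frame, in m); z points along the fingers, y is the line along which they close (so a half turn about z gives the same grasp; the last joint's range is limited). The gripper opens to 85 mm and grips with 20 to 120 N. Pads are 22 mm wide; open, the fingers measure 114 mm over their backs; the gripper's body (76 mm by 85 mm) begins 54 mm behind the grasp point. The pads swing forward as they close: fully open they stand 13 mm farther back than shut.
Start: joints at [1.101, 0.332, -0.065, 1.46, 0.022, 1.35, -0.088], TCP at [0.27, -0.564, 0.216] pointing down, gripper open.
Joint ranges: [-2.6, 2.6], [-0.5, 2.12], [-1.47, 1.34], [0.16, 2.42], [-1.27, 4.41], [0.06, 2.06], [-2.6, 2.6]. Speed limits (rad/s): [2.22, 2.22, 2.79, 2.79, 3.14, 3.14, 3.14].

## Interface

Orientations are given as a unit quaternion [x, y, z, w].
In Python, from workcell import status, viewer, manip gives the robot as it stands.
- The arm moves only by the tool play_rows, never from a script. Its argument "plan" is one flat list of numbers, 7 for each row, row after row: the turn, a rotation vector about the tool's x, y, z in degrees, then the shift along the tool's x, y, z in m, then the opening, from 0 (shut) to 1 (fully open). In form: [ax, ay, az, dx, dy, dz, grip, ax, ay, az, dx, dy, dz, grip, ...]. A call has 1 to 20 rows; each row is the pose to reach, as a shift and turn from the pose commanded when the call began, along the tool's axes at that moment; what a row does not reach only later rows make up. A row lasts 1/8 s, in which the tool goes at most 62.5 mm and 10.7 degrees, less where a joint would pass 70% of its speed; a pose out of reach is approached as far as the arm can. A call with a gripper value outside its range is refused whole. The fingers move at their own pace and stop on an object; "squeeze" is the grip in N (left out, the last holds). Time passes only in rows, so rows that repeat a pose let the fingers close. It gives the time, the measured TCP pose, the force, the opening and the grip force at its end, in the units of the state.
- status.get_obs(): the state, without advancing time (a new reading comes with each control period).
- viewer.camera(name): name is "side" or "top"; returns the picture (384x512x3 uint8, red, green, blue); there is no depth.
- viewer.camera_model(name): a dict with "fx", "fy", "cx", "cy" (pixels), "D" ([k1, k2, p1, p2, k3] as OpenCV has them; the pictures are not rectified), "R" (3x3) and "t" (3): a world point X has camera coordinates R X + t. Camera axes: x right, y down, z forward; pixel columns grow to the right and rows downward; lengths in m; the calibration is good to about 2 mm. A picture is of the moment at which its call begins. camera_model takes no time and is no camera call.
- manip.hand_in(): hands the job in; it is judged then, once.
The state is a dict: "clock": time; "joint_pos": joint angles; "joint_velocities": joint speeds; "tau": joint torques, N m; "position": TCP position; "ee_rot": TCP orientation; "ft_force": force on the tool from outside, world axes, zero at the start; "torque": the same for the moment, N m; "grip_width": opening from 0.0 (shut) to 1.0 (fully open); "grasp_force": force on a finger pad.
Only numpy, scipy, OpenCV 4.12 (cv2) and the standard library are available. Lean on these libraries where they do the work, as an engineer would, in place of code of your own. Each camera call takes 0.05 s, during which the arm holds its last target. There are 200 camera calls.

## Working session

There is one attempt and no reset: what is moved stays moved. The work goes in short steps, Python scripts to look and compute and a tool call to move; the robot and the scene stay as the last step left them, time stands still between calls to the robot, and variables do not carry over. Pictures are saved under pics/ and viewed, at most 10 in all, crops included, and the job is handed in when it is done.

Besides the shell and the picture viewer there is one more tool, called after "Call:" by a JSON object that holds its "op" and its "data". play_rows: Moves the arm, as the interface text tells. Its arguments: {"type":"object","properties":{"plan":{"type":"array","items":{"type":"number"}},"squeeze":{"type":"number"}},"required":["plan"]}

```bash
mkdir -p pics; ls; python3 - <<'E'
from workcell import status, viewer, manip
import cv2, numpy as np
o=status.get_obs(); print(o); print(manip.tip_extent)
for n in("side","top"):
    im=viewer.camera(n); cv2.imwrite(f"pics/{n}0.png",im[:,:,::-1]); m=viewer.camera_model(n); print(n,m, -np.array(m['R']).T@m['t'])
E
```

```text
pics
{'clock': 0.0, 'joint_pos': array([ 1.10140592,  0.33288169, -0.06469166,  1.46100295,  0.02161441,
        1.34989665, -0.08848447]), 'joint_velocities': array([ 0.00172405,  0.00067811, -0.00080018, -0.00142852, -0.00016758,
        0.00202236,  0.00093293]), 'tau': array([-1.84342211e-04, -6.25455594e+01,  4.91713244e-02, -3.91600120e+01,
        1.62637507e-02,  9.90250090e-03,  1.00482580e-04]), 'position': array([ 0.26984543, -0.56327323,  0.21488038]), 'ee_rot': array([ 9.75146954e-01,  2.21557805e-01, -2.08004412e-04, -7.16765640e-04]), 'ft_force': array([0.51535414, 0.7971837 , 0.12102483]), 'torque': array([ 0.02962839, -0.04613029,  0.03552721]), 'grasp_force': 0.0, 'grip_width': 0.9952578171447932}
0.014
side {'fx': 489.1781545801943, 'fy': 489.1781545801943, 'cx': 255.44879666593798, 'cy': 191.45904604661123, 'D': array([-0.20332148,  0.        ,  0.        ,  0.        ,  0.        ]), 'R': array([[-0.8848959 , -0.46558694, -0.01371275],
       [-0.28678579,  0.56779154, -0.77160007],
       [ 0.3670329 , -0.67885313, -0.63596013]]), 't': array([0.54019437, 0.21379837, 1.76880815])} [-0.10988066  1.33087548  1.29726585]
top {'fx': 423.2798661943493, 'fy': 423.2798661943493, 'cx': 264.61633288502605, 'cy': 198.002755711369, 'D': array([-0.11081351,  0.        ,  0.        ,  0.        ,  0.        ]), 'R': array([[-0.01783742, -0.99974573,  0.01379476],
       [-0.9940742 ,  0.01625317, -0.10748176],
       [ 0.10723022, -0.01563021, -0.99411135]]), 't': array([0.16190178, 0.52217526, 1.32910045])} [0.37944913 0.17414773 1.37516476]
```

View pics/side0.png

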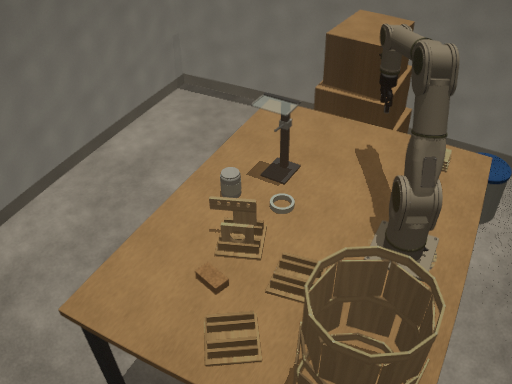

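View pics/top0.png

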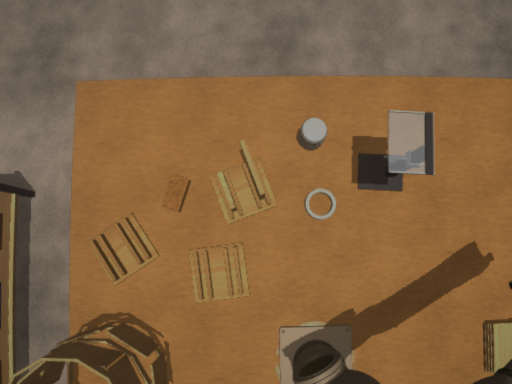

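The side view shows the occupied rack at about (240,235), with the L panel's arm and holes at (210-255,205) and the stand at (283,150). In the top view that rack is at (243,190) and is the rightmost of the three. The hood is at (410,142). I'll zoom in on these.

```bash
python3 - <<'E'
import cv2, numpy as np
s=cv2.imread("pics/side0.png");t=cv2.imread("pics/top0.png")
f=lambda im,x,y,w,h:cv2.resize(im[y:y+h,x:x+w],(400,300),interpolation=cv2.INTER_CUBIC)
a=np.vstack([np.hstack([f(s,200,190,80,60+0),f(t,200,135,100,75+15)]),np.hstack([f(s,240,85,80,60+40),f(t,350,100,100,100)])])
# keep aspect distinct: record crops
cv2.imwrite("pics/z0.png",a)
E
```

```text
(no output)
```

View pics/z0.png

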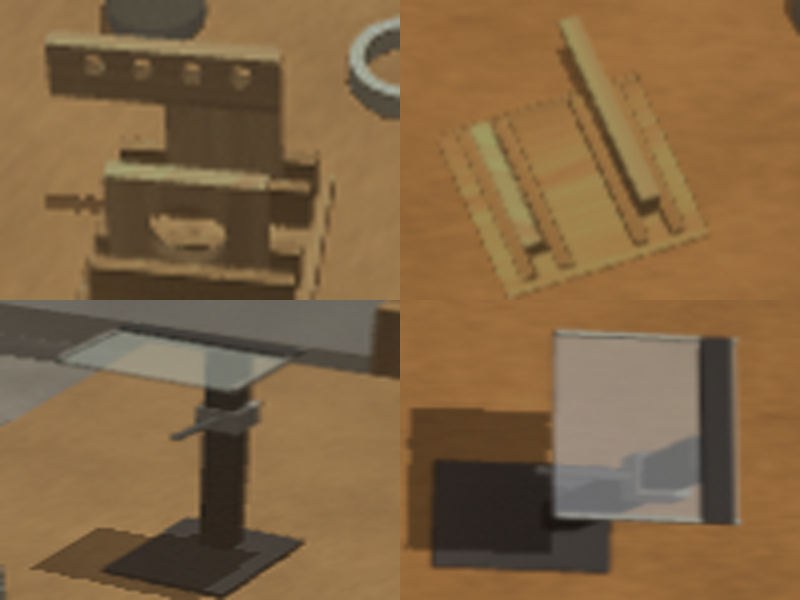

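Crops: in the side view the four hole centres are at about (219,203.2), (228.4,203.8), (238.2,204.8) and (248,205.2), and the peg tip is at (275,130). In the top view the panel's top edge runs from (242,141) to (263,195), and the peg tip is near (385,157). Next I'll turn these into positions and check sizes.

```bash
cat > h.py <<'E'
import cv2, numpy as np
from workcell import status, viewer, manip
from scipy.spatial.transform import Rotation as Ro
def ray(n,p):
    m=viewer.camera_model(n);K=np.array([[m['fx'],0,m['cx']],[0,m['fy'],m['cy']],[0,0,1]])
    q=cv2.undistortPoints(np.array([[p]],float),K,np.array(m['D']))[0,0]
    R=np.array(m['R']);d=R.T@np.r_[q,1];return -R.T@np.array(m['t']),d/np.linalg.norm(d)
def onz(n,p,z):
    c,d=ray(n,p);return c+d*(z-c[2])/d[2]
def tri(ps,pt):
    (a,u),(b,v)=ray("side",ps),ray("top",pt)
    s=np.linalg.lstsq(np.c_[u,-v],b-a,rcond=None)[0];P,Q=a+u*s[0],b+v*s[1]
    return (P+Q)/2,np.linalg.norm(P-Q)
def px(n,X):
    m=viewer.camera_model(n);K=np.array([[m['fx'],0,m['cx']],[0,m['fy'],m['cy']],[0,0,1]])
    return cv2.projectPoints(np.atleast_2d(X).astype(float),cv2.Rodrigues(np.array(m['R']))[0],np.array(m['t']),K,np.array(m['D']))[0][:,0]
E
python3 - <<'E'
from h import *
np.set_printoptions(precision=4,suppress=True)
T=lambda x,y:(200+(x-400)/4,135+y*.3)
T2=lambda x,y:(350+(x-400)/4,100+(y-300)/3)
S=lambda x,y:(200+x/5,190+y/5)
S2=lambda x,y:(240+x/5,85+(y-300)/3)
print("panel top edge", [onz("top",T(*p),.162) for p in [(561,22),(577,16),(640,205),(657,196)]])
print("holes", [onz("side",S(*p),.145) for p in [(95,66),(142,69),(191,74),(240,76)]])
print("side top corners", [onz("side",S(*p),.162) for p in [(47,43),(282,60)]])
print("rack base", [onz("top",T(*p),.012) for p in [(440,140),(512,298),(708,235),(635,73)]])
print("base plate", [onz("top",T2(*p),.010) for p in [(432,460),(432,568),(610,572)]])
print("plate side", [onz("side",S2(*p),.010) for p in [(102,570),(221,595),(304,542),(190,517)]])
print("hood", [onz("top",T2(*p),.346) for p in [(553,331),(553,520),(738,523),(736,340)]])
print("peg tip", tri(S2(175,437),T2(538,470)))
print("peg z from post side", S2(175,437),S2(215,420))
E
```

```text
panel top edge [array([0.6777, 0.2235, 0.162 ]), array([0.6829, 0.2117, 0.162 ]), array([0.5149, 0.1683, 0.162 ]), array([0.5225, 0.1559, 0.162 ])]
holes [array([0.6416, 0.2192, 0.145 ]), array([0.6096, 0.2066, 0.145 ]), array([0.5753, 0.1954, 0.145 ]), array([0.5429, 0.1814, 0.145 ])]
side top corners [array([0.6745, 0.2296, 0.162 ]), array([0.5149, 0.1697, 0.162 ])]
rack base [array([0.5982, 0.3294, 0.012 ]), array([0.443 , 0.2721, 0.012 ]), array([0.5014, 0.1131, 0.012 ]), array([0.6623, 0.1695, 0.012 ])]
base plate [array([ 0.6705, -0.1595,  0.01  ]), array([ 0.5503, -0.1541,  0.01  ]), array([ 0.5436, -0.3035,  0.01  ])]
plate side [array([ 0.666 , -0.1516,  0.01  ]), array([ 0.5498, -0.1457,  0.01  ]), array([ 0.5375, -0.2924,  0.01  ]), array([ 0.655, -0.304,  0.01 ])]
hood [array([ 0.7102, -0.1614,  0.346 ]), array([ 0.5474, -0.1518,  0.346 ]), array([ 0.5435, -0.2717,  0.346 ]), array([ 0.7026, -0.2822,  0.346 ])]
peg tip (array([ 0.6121, -0.1788,  0.2357]), np.float64(0.000519653595230353))
peg z from post side (275.0, 130.66666666666666) (283.0, 125.0)
```

Sizes check out: panel edge 171 mm, base plate 120 x 150 mm. The panel origin is about (0.559,0.177) at yaw 20°. The stand is about (0.608,-0.212) at yaw -2.6°, and the peg is about 5 mm high. Next is the move to the pre-grasp pose.

```bash
cat >> h.py <<'E'
def tool(yaw,tilt,lean=0):
    "tool rotation on a panel at yaw, tilted back; lean = panel turn about its own x (deg)"
    P=Ro.from_euler('z',yaw,degrees=True)*Ro.from_euler('x',lean,degrees=True)
    t=np.radians(tilt);z=np.array([np.sin(t),0,-np.cos(t)]);y=np.array([0,-1,0.]);x=np.cross(y,z)
    return P, P*Ro.from_matrix(np.c_[x,y,z])
def go(p,R,o=None):
    o=o or status.get_obs();R0=Ro.from_quat(o['ee_rot'])
    print("turn",np.round((R0.inv()*R).as_rotvec(degrees=True),2),"shift",np.round(R0.inv().apply(np.array(p)-o['position']),4))
E
python3 - <<'E'
from h import *
P,R=tool(20,40); tcp=np.array([.5338,.1678,.1442]); d=R.apply([0,0,1]); print(d, tcp-.08*d)
go([.42,.10,.30],R); go(tcp-.08*d,R)
E
```

```text
[ 0.60402277  0.21984631 -0.76604444] [0.48547818 0.1502123  0.20548356]
turn [-2.03 39.98  5.34] shift [ 0.422  -0.5335 -0.0844]
turn [-2.03 39.98  5.34] shift [ 0.5028 -0.5503  0.0102]
```

Call:
{"op": "play_rows", "data": {"plan": [0,10,1.5,0.06,-0.03,-0.05,1,-0.5,15,2,0.1,-0.08,-0.08,1,-1,20,3,0.13,-0.13,-0.084,1,-1.5,25,4,0.17,-0.18,-0.084,1,-2,30,5,0.2,-0.23,-0.084,1,-2,35,5.3,0.24,-0.28,-0.084,1,-2,40,5.3,0.28,-0.33,-0.084,1,-2,40,5.3,0.32,-0.38,-0.084,1,-2,40,5.3,0.36,-0.43,-0.084,1,-2,40,5.3,0.39,-0.48,-0.084,1,-2,40,5.3,0.422,-0.533,-0.084,1,-2,40,5.3,0.422,-0.533,-0.084,1,-2,40,5.3,0.46,-0.54,-0.04,1,-2,40,5.3,0.503,-0.55,0.01,1,-2,40,5.3,0.503,-0.55,0.01,1,-2,40,5.3,0.503,-0.55,0.01,1,-2,40,5.3,0.503,-0.55,0.01,1], "squeeze": 60}}

```text
clock: 2.22
position: [0.4848, 0.1539, 0.2043]
ee_rot: [0.925, 0.167, 0.336, -0.059]
ft_force: [0.2, -0.5, 0.9]
grip_width: 0.996
grasp_force: 0.0
```

```bash
python3 - <<'E'
from h import *
P,R=tool(20,40); tcp=np.array([.5338,.1678,.1442]); o=status.get_obs();print(o['clock'],o['position'],o['joint_pos'])
go(tcp,R,o)
a=viewer.camera("side")[170:245,190:290,::-1];b=viewer.camera("top")[135:210,200:300,::-1]
cv2.imwrite("pics/z1.png",np.hstack([cv2.resize(x,(400,300),interpolation=cv2.INTER_CUBIC) for x in(a,b)]))
E
```

```text
2.225 [0.48482707 0.15389916 0.20429325] [ 0.29386861 -0.42212095 -0.57668565  2.34703045 -0.53094536  0.49754398
 -1.15175782]
turn [-0.19  0.1   0.44] shift [0.0004 0.004  0.0787]
```

View pics/z1.png

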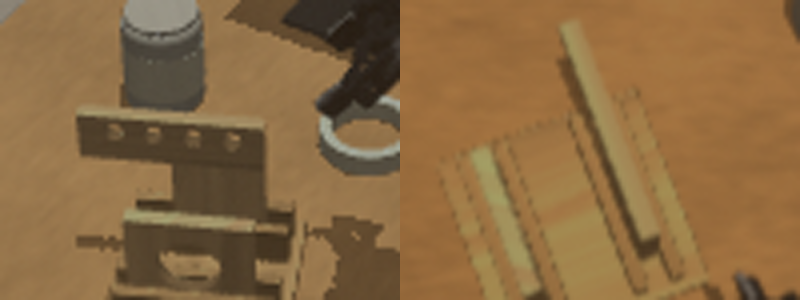

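The gripper is at upper right of the panel corner in the side view, in line with it and clear of the window panel. Approach and close gently.

Call:
{"op": "play_rows", "data": {"plan": [0,0,0.4,0,0.004,0.02,1,0,0,0.4,0,0.004,0.04,1,0,0,0.4,0,0.004,0.06,1,0,0,0.4,0,0.004,0.078,1,0,0,0.4,0,0.004,0.078,1,0,0,0.4,0,0.004,0.078,1], "squeeze": 20}}

```text
clock: 3.08
position: [0.5347, 0.1618, 0.1464]
ee_rot: [0.926, 0.16, 0.337, -0.06]
ft_force: [-0.2, 0.4, -0.2]
grip_width: 0.996
grasp_force: 0.0
```

```bash
python3 - <<'E'
from h import *
P,R=tool(20,40); tcp=np.array([.5338,.1678,.1442]); o=status.get_obs();print(o['clock'],o['position'],o['joint_pos'],o['ft_force'])
go(tcp,R,o)
a=viewer.camera("side")[170:245,190:290,::-1];b=viewer.camera("top")[135:210,200:300,::-1]
cv2.imwrite("pics/z2.png",np.hstack([cv2.resize(x,(400,300),interpolation=cv2.INTER_CUBIC) for x in(a,b)]))
E
```

```text
3.075 [0.53467502 0.16176628 0.1464047 ] [ 0.40500696 -0.17190206 -0.73472095  2.31619618 -0.39616181  0.27049179
 -1.24826042] [-0.24335628  0.3501686  -0.2096702 ]
turn [ 0.1  -0.04 -0.39] shift [-0.0005 -0.006   0.0025]
```

View pics/z2.png

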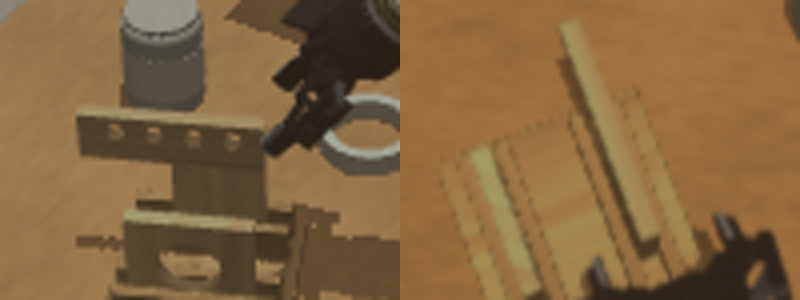

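Top view: the open fingertips are at about (597,265) and (722,222) in the crop. Their midpoint sits about 6 mm to the -y side of the panel end at (649,242), which agrees with the state. I'll correct that and close.

Call:
{"op": "play_rows", "data": {"plan": [0,0,-0.4,0,-0.003,0.002,1,0,0,-0.4,0,-0.006,0.002,1,0,0,-0.4,0,-0.006,0.002,1,0,0,-0.4,0,-0.006,0.002,0,0,0,-0.4,0,-0.006,0.002,0,0,0,-0.4,0,-0.006,0.002,0,0,0,-0.4,0,-0.006,0.002,0,0,0,-0.4,0,-0.006,0.002,0,0,0,-0.4,0,-0.006,0.002,0,0,0,-0.4,0,-0.006,0.002,0,0,0,-0.4,0,-0.006,0.002,0], "squeeze": 20}}

```text
clock: 4.55
position: [0.5338, 0.1691, 0.1446]
ee_rot: [0.925, 0.164, 0.337, -0.059]
ft_force: [-1.0, -0.4, 1.0]
grip_width: 0.16
grasp_force: 19.5
```

Gripped with little side load. Squeeze harder and lift 130 mm straight up.

Call:
{"op": "play_rows", "data": {"plan": [0,0,0,0,0,0,0,0,0,0,0,0,0,0,0,0,0,0,0,0,0,0,0,0,0.006,0,-0.008,0,0,0,0,0.013,0,-0.015,0,0,0,0,0.022,0,-0.027,0,0,0,0,0.032,0,-0.038,0,0,0,0,0.045,0,-0.054,0,0,0,0,0.058,0,-0.069,0,0,0,0,0.071,0,-0.084,0,0,0,0,0.084,0,-0.1,0,0,0,0,0.084,0,-0.1,0,0,0,0,0.084,0,-0.1,0,0,0,0,0.084,0,-0.1,0], "squeeze": 90}}

```text
clock: 6.3
position: [0.5332, 0.1692, 0.2738]
ee_rot: [0.926, 0.164, 0.336, -0.059]
ft_force: [0.5, 0.7, -3.4]
grip_width: 0.095
grasp_force: 88.5
```

```bash
python3 - <<'E'
from h import *
o=status.get_obs();print(o['clock'],o['position'],o['joint_pos'],o['ft_force'],o['grip_width'],o['grasp_force'])
a=viewer.camera("side");b=viewer.camera("top")
cv2.imwrite("pics/s3.png",a[:,:,::-1]);cv2.imwrite("pics/t3.png",b[:,:,::-1])
f=lambda x:cv2.resize(x[:,:,::-1],(400,300),interpolation=cv2.INTER_CUBIC)
cv2.imwrite("pics/z3.png",np.hstack([f(a[140:215,190:290]),f(b[115:190,200:300])]))
np.set_printoptions(precision=4,suppress=True)
# predicted hole pixels if the grasp held as assumed
P,R=tool(20,40);Rt=Ro.from_quat(o['ee_rot'])
g=np.array([-30,0,136])/1e3+.005*np.array([np.sin(np.radians(40)),0,-np.cos(np.radians(40))])
W=Rt*R.inv()*P
pt=lambda x,y,z:o['position']+W.apply(np.array([x,y,z])/1e3-g)
print("W",W.as_euler('zyx',degrees=True))
print("pred side holes crop",(px("side",[pt(x,7.5,133) for x in(-14.5,21.5,57.5,93.5)])-[190,140])*4)
print("top far corners",(px("top",[pt(127.5,7.5,150),pt(127.5,-7.5,150)])-[200,115])*4)
print("side bottom corners",(px("side",[pt(-42.5,7.5,0),pt(42.5,7.5,0),pt(127.5,7.5,150),pt(-42.5,7.5,150)])-[190,140])*4)
E
```

```text
6.3 [0.53315653 0.16919588 0.27379478] [ 0.39108239 -0.35816162 -0.6396185   2.14667304 -0.43373839  0.61619075
 -1.24519668] [ 0.47183076  0.68270641 -3.40344595] 0.09527443124991136 88.5116147249937
W [20.058   0.0461 -0.0629]
pred side holes crop [[229.8121 146.0009]
 [188.2393 143.059 ]
 [146.9094 140.1449]
 [105.8427 137.2598]]
top far corners [[143.8913  62.5758]
 [165.2647  54.6275]]
side bottom corners [[264.4945 265.6122]
 [170.9849 258.3022]
 [ 65.7984 118.8441]
 [262.0043 132.4575]]
```

View pics/z3.png

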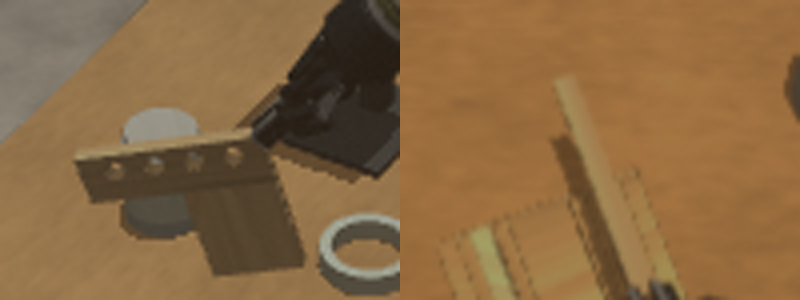

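The panel drooped in the grip by about 10°: the holes in the side crop are now at (116,170), (155,165), (195,160) and (234,157). I'll measure its pose in the grip by casting rays onto the panel's face plane.

```bash
cat >> h.py <<'E'
def panel_fit(side_px, o):
    "in-grip pose: rays to holes 4,3,2,1 (left to right) on the +y face; W0 = frame of nominal grasp"
    P,R=tool(20,40);W0=Ro.from_quat(o['ee_rot'])*R.inv()*P
    n=W0.apply([0,1,0]);q=[]
    for p in side_px:
        c,d=ray("side",p); X=c+d*(((o['position']+.0075*n-c)@n)/(d@n)); q.append(W0.inv().apply(X-o['position'])[[0,2]])
    q=np.array(q);m=np.array([93.5,57.5,21.5,-14.5])/1e3
    M=np.c_[m,m*0+.133]
    A=M-M.mean(0);B=q-q.mean(0);H=A.T@B
    th=np.arctan2(H[0,1]-H[1,0],H[0,0]+H[1,1])   # + = arm end up
    return q,np.degrees(th)
E
python3 - <<'E'
from h import *
np.set_printoptions(precision=4,suppress=True)
o=status.get_obs()
S=lambda x,y:(190+x/4-.375,140+y/4-.375)
q,th=panel_fit([S(*p) for p in[(116,170),(155,165),(195,160),(234,157)]],o)
print(q,th,np.linalg.norm(q[0]-q[3]))
E
```

```text
[[ 0.1146 -0.0335]
 [ 0.0796 -0.0248]
 [ 0.0441 -0.0161]
 [ 0.01   -0.0097]] -12.925040906474537 0.10727971618883209
```

```bash
cat >> h.py <<'E'
SO=np.array([.6079,-.2117,0]);SR=Ro.from_euler('z',-2.6,degrees=True)
S=lambda x,y,z:SO+SR.apply(np.array([x,y,z])/1e3)
E
python3 - <<'E'
from h import *
o=status.get_obs();print(onz("top",(314,131),.11))
P,R=tool(-2.6,52.9,7.5)
for s in[(1.5,75,272),(1.5,75,241.7)]:
    t=S(*s)-P.apply([.047,0,-.0066]);print(t);go(t,R,o)
E
```

```text
[ 0.72080939 -0.00142259  0.11      ]
[ 0.56580998 -0.13557378  0.27854354]
turn [-11.29  14.22  21.04] shift [-0.0541  0.2974 -0.0507]
[ 0.56580998 -0.13557378  0.24824354]
turn [-11.29  14.22  21.04] shift [-0.0735  0.2974 -0.0275]
```

Call:
{"op": "play_rows", "data": {"plan": [0,0,0,0,0.004,-0.004,0,-0.6,0.8,1,-0.003,0.016,-0.01,0,-1.5,2,3,-0.008,0.035,-0.018,0,-2.5,3.2,4.5,-0.012,0.06,-0.024,0,-3.5,4.5,6.5,-0.016,0.085,-0.028,0,-4.5,5.7,8.5,-0.021,0.112,-0.032,0,-5.5,7,10.3,-0.026,0.14,-0.036,0,-6.5,8.2,12.2,-0.031,0.167,-0.039,0,-7.5,9.5,14,-0.036,0.195,-0.042,0,-8.5,10.7,16,-0.041,0.222,-0.045,0,-9.5,12,17.7,-0.046,0.248,-0.048,0,-10.5,13.2,19.5,-0.05,0.272,-0.05,0,-11,13.9,20.5,-0.053,0.288,-0.05,0,-11.3,14.2,21,-0.054,0.297,-0.05,0,-11.3,14.2,21,-0.054,0.297,-0.05,0,-11.3,14.2,21,-0.06,0.297,-0.044,0,-11.3,14.2,21,-0.067,0.297,-0.036,0,-11.3,14.2,21,-0.0735,0.297,-0.0275,0,-11.3,14.2,21,-0.0735,0.297,-0.0275,0,-11.3,14.2,21,-0.0735,0.297,-0.0275,0], "squeeze": 120}}

```text
clock: 8.9
position: [0.5661, -0.1348, 0.2495]
ee_rot: [0.892, -0.049, 0.446, -0.048]
ft_force: [-0.6, -0.5, -3.1]
grip_width: 0.061
grasp_force: 118.4
```

```bash
python3 - <<'E'
from h import *
np.set_printoptions(precision=4,suppress=True)
o=status.get_obs();print(o['clock'],o['position'],o['joint_pos'],o['ft_force'],o['grip_width'],o['grasp_force'])
a=viewer.camera("side");b=viewer.camera("top")
cv2.imwrite("pics/s4.png",a[:,:,::-1]);cv2.imwrite("pics/t4.png",b[:,:,::-1])
f=lambda x:cv2.resize(x[:,:,::-1],(400,400),interpolation=cv2.INTER_CUBIC)
cv2.imwrite("pics/z4.png",np.hstack([f(a[85:165,225:305]),f(b[100:200,340:440])]))
P,R=tool(-2.6,52.9,7.5)
go(S(1.5,75,241.7)-P.apply([.047,0,-.0066]),R,o)
n=P.apply([0,1,0]);W=Ro.from_quat(o['ee_rot'])*R.inv()*P
h=o['position']+W.apply([.047,.0075,-.0066]);print("pred hole2 crop",(px("side",h)[0]-[225,85]+.5)*5)
print("pred peg tip nominal+6", (px("side",[S(0,35,236),S(0,-35,226)])-[225,85]+.5)*5)
E
```

```text
8.9 [ 0.5661 -0.1348  0.2495] [ 0.1989 -0.2882  0.1321  2.3306 -0.939   0.3464 -0.5601] [-0.6374 -0.505  -3.1111] 0.06063940773054421 118.3532976731658
turn [-0.01 -0.07  0.07] shift [-0.0011  0.0009  0.0005]
pred hole2 crop [222.9747 251.8581]
pred peg tip nominal+6 [[253.9979 232.4279]
 [294.2135 203.0636]]
```

View pics/z4.png

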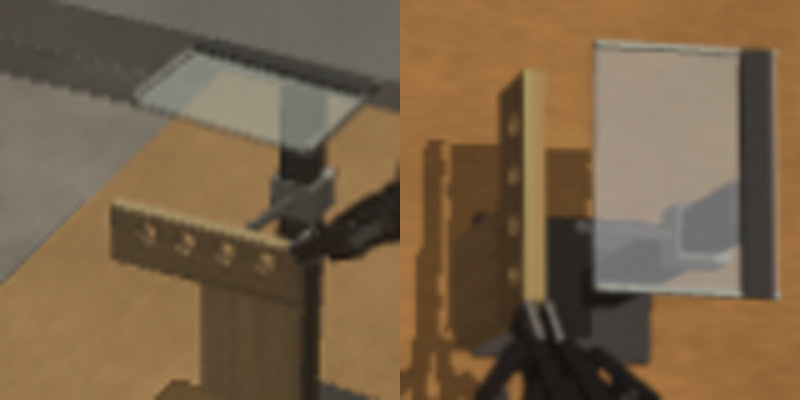

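Side crop: the holes are at (145,234), (184,243), (224,254) and (264,262), with hole2 right where predicted. The peg tip is near (249,226). I'll check the level and refine the peg with a larger zoom of the first, unoccluded pictures.

```bash
python3 - <<'E'
from h import *
np.set_printoptions(precision=4,suppress=True)
o=status.get_obs()
C=lambda x,y:(225+x/5-.4,85+y/5-.4)
P,R=tool(-2.6,52.9,7.5)
q,th=panel_fit([C(*p) for p in[(145,234),(184,243),(224,254),(264,262)]],o);print(q,th)
a=cv2.imread("pics/side0.png")[115:140,262:302];b=cv2.imread("pics/top0.png")[140:170,378:426]
cv2.imwrite("pics/z5.png",np.vstack([cv2.resize(a,(480,300),interpolation=cv2.INTER_NEAREST),cv2.resize(b,(480,300),interpolation=cv2.INTER_NEAREST)]))
for h in(0,6,12):
  e=px("side",[S(0,35,230+h),S(0,-33,220+h)]);f=px("top",[S(0,35,230+h),S(0,-33,220+h)])
  print(h,(e-[262,115]+.5)*12,(f-[378,140]+.5)*10+[0,300])
E
```

```text
[[ 0.1119 -0.0385]
 [ 0.0775 -0.028 ]
 [ 0.0423 -0.0189]
 [ 0.0085 -0.0074]] -16.53442803339298
0 [[165.4086 212.9163]
 [259.0692 144.8184]] [[ 57.8719 485.8857]
 [282.8806 501.7342]]
6 [[165.595  197.827 ]
 [259.4118 130.0174]] [[ 64.1164 481.5614]
 [290.1286 497.5518]]
12 [[165.7814 182.685 ]
 [259.7547 115.1666]] [[ 70.4227 477.1938]
 [297.4469 493.3283]]
```

View pics/z5.png

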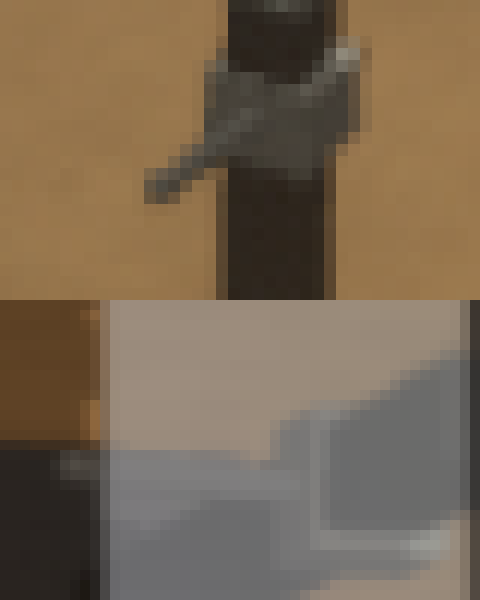

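```bash
python3 - <<'E'
from h import *
np.set_printoptions(precision=2,suppress=True)
o=status.get_obs();print(o['clock'])
C=lambda x,y:(225+x/5-.4,85+y/5-.4)
X,e=tri((274.5,130.1),(383.9,156.0));print("peg tip stand",SR.inv().apply(X-SO)*1e3,e*1e3)
print("old",SR.inv().apply(tri((275,130.67),(385,156.7))[0]-SO)*1e3)
# hole2 now by side ray
P,R=tool(-2.6,52.9,7.5);W=Ro.from_quat(o['ee_rot'])*R.inv()*P
H=o['position']+W.apply([.047,.0075,-.0066])
c,d=ray("side",C(224,254));n=W.apply([0,1,0]);H2=c+d*((H-c)@n)/(d@n);print("hole2 face stand",SR.inv().apply(H2-SO)*1e3)
for t in(0,2,3.5,5):
    Q=W*Ro.from_euler('y',t,degrees=True)
    k=lambda x,z:H2+Q.apply(np.array([x-21.5,0,z-133])/1e3)
    pp=(px("side",[k(93.5,133),k(57.5,133),k(-14.5,133),k(127.5,150),k(42.5,100),k(42.5,40)])-[225,85]+.5)*5
    print(t,pp.tolist()); print("  top",((px("top",[k(127.5,150),k(-20,150)])-[340,100]+.5)*4).round(1).tolist())
E
```

```text
9.0
peg tip stand [  3.57  35.94 239.66] 0.6734914000742857
old [  3.19  31.48 234.55]
hole2 face stand [  0.39  83.26 241.99]
0 [[145.97562645713893, 230.5322470176577], [184.94494314314096, 242.40928790974564], [264.6398647068858, 266.80565331438174], [110.64539954030238, 200.47389609032712], [198.75283260048548, 284.3604168017798], [194.12425832966335, 349.976248392648]]
  top [[119.8, 71.8], [121.2, 283.2]]
2 [[145.8609353564333, 233.36077962622738], [184.87469343519706, 243.83118439632497], [264.73729513052206, 265.36893762151976], [109.87852760930224, 204.47237283007198], [199.96345296460873, 285.5480675809116], [197.55977005319835, 351.8411094626896]]
  top [[117.7, 72.6], [122.0, 282.0]]
3.5 [[145.8368802419983, 235.4967364828626], [184.85346005624166, 244.90558791658486], [264.77797930263677, 264.2819483620926], [109.3942477497987, 207.5053775756873], [200.8909590197277, 286.4144894236704], [200.15978102586104, 353.1654472413759]]
  top [[116.2, 73.3], [122.6, 281.0]]
5 [[145.8658752643639, 237.64360440012524], [184.8591835500116, 245.98602921648137], [264.7908459350782, 263.18769816525077], [108.98801261538196, 210.56540396554647], [201.83453860115208, 287.2594290495053], [202.77803589572017, 354.4250793020089]]
  top [[114.6, 74.1], [123.2, 279.9]]
```

The panel droops about 2.6° more. The peg axis is about x=3.4 mm, z=233+y/7 in the stand frame. Compute the correction and the staged insertion along the peg axis.

```bash
python3 - <<'E'
from h import *
np.set_printoptions(precision=2,suppress=True)
o=status.get_obs()
P,R=tool(-2.6,52.9,7.5);P,R2=tool(-2.6,55.5,7.5)
H=S(.4,75.8,241.0);r=Ro.from_quat(o['ee_rot']).inv().apply(H-o['position'])
for y in(75.8,45,20,0):
    T=S(3.4,y,233+y/7)-R2.apply(r); print(y,T);go(T,R2,o)
E
```

```text
75.8 [ 0.57 -0.13  0.25]
turn [0.   2.5  0.06] shift [ 0. -0.  0.]
45 [ 0.57 -0.17  0.25]
turn [0.   2.5  0.06] shift [0.   0.03 0.  ]
20 [ 0.57 -0.19  0.24]
turn [0.   2.5  0.06] shift [0.   0.06 0.  ]
0 [ 0.57 -0.21  0.24]
turn [0.   2.5  0.06] shift [0.   0.08 0.  ]
```

```bash
python3 - <<'E'
from h import *
o=status.get_obs()
P,R2=tool(-2.6,55.5,7.5)
H=S(.4,75.8,241.0);r=Ro.from_quat(o['ee_rot']).inv().apply(H-o['position'])
for y in(75.8,45,20,0):
    go(S(3.4,y,233+y/7)-R2.apply(r),R2,o)
E
```

```text
turn [0.   2.5  0.06] shift [ 0.0022 -0.0004  0.0016]
turn [0.   2.5  0.06] shift [0.0019 0.0307 0.0018]
turn [0.   2.5  0.06] shift [0.0017 0.056  0.002 ]
turn [0.   2.5  0.06] shift [0.0015 0.0762 0.0021]
```

Call:
{"op": "play_rows", "data": {"plan": [0,1.3,0,0.001,0,0.0008,0,0,2.5,0,0.002,0,0.0017,0,0,2.5,0,0.002,0.01,0.0017,0,0,2.5,0,0.002,0.02,0.0018,0,0,2.5,0,0.0019,0.028,0.0018,0,0,2.5,0,0.0019,0.03,0.0018,0,0,2.5,0,0.0019,0.03,0.0018,0,0,2.5,0,0.0019,0.03,0.0018,0]}}

```text
clock: 10.0
position: [0.5673, -0.1647, 0.2457]
ee_rot: [0.882, -0.05, 0.465, -0.047]
ft_force: [0.5, 0.6, -1.8]
grip_width: 0.062
grasp_force: 118.5
```

```bash
python3 - <<'E'
from h import *
o=status.get_obs();print(o['clock'],o['position'],o['ft_force'],o['grip_width'])
a=viewer.camera("side");b=viewer.camera("top")
cv2.imwrite("pics/s6.png",a[:,:,::-1])
f=lambda x:cv2.resize(x[:,:,::-1],(400,400),interpolation=cv2.INTER_CUBIC)
cv2.imwrite("pics/z6.png",np.hstack([f(a[105:155,240:290]),f(b[115:195,355:435])]))
E
```

```text
10.0 [ 0.5673124  -0.16465243  0.24574471] [ 0.48846223  0.62427351 -1.8279399 ] 0.06248581936775413
```

View pics/z6.png

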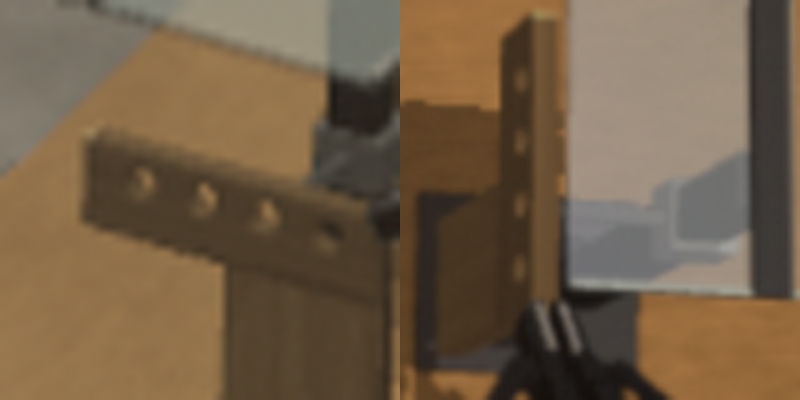

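Side crop: the holes are at (142,183), (205,200), (267,217) and (328,235). In the top view the panel stands just off the hood's +y edge, and the peg is still behind it. I'll check hole2 against the peg axis.

```bash
python3 - <<'E'
from h import *
np.set_printoptions(precision=2,suppress=True)
o=status.get_obs()
C=lambda x,y:(240+x/8-.44,105+y/8-.44)
P,R2=tool(-2.6,55.5,7.5);W=Ro.from_quat(o['ee_rot'])*R2.inv()*P
print("W",W.as_euler('zyx',degrees=True))
n=W.apply([0,1,0]);F=o['position']+.0075*n;Q=[]
for p in[(142,183),(205,200),(267,217),(328,235)]:
    c,d=ray("side",C(*p));X=c+d*((F-c)@n)/(d@n);Q.append(SR.inv().apply(X-SO)*1e3);print(Q[-1])
v=Q[0]-Q[3];print("level",np.degrees(np.arctan2(v[2],v[0])),np.linalg.norm(v))
print("TCP stand",SR.inv().apply(o['position']-SO)*1e3)
E
```

```text
W [-2.53 -0.3   7.46]
[ 72.99  53.45 240.61]
[ 36.42  53.29 241.6 ]
[  0.97  53.15 242.45]
[-33.47  53.1  242.62]
level -1.0793363099340996 106.48310389227544
TCP stand [-42.68  45.11 245.77]
```

Call:
{"op": "play_rows", "data": {"plan": [0,0.6,0,0.0004,0.003,0.001,0,0,1,0,0.0004,0.006,0.001,0,0,1,0,0.0004,0.01,0.001,0,0,1,0,0.0004,0.014,0.001,0,0,1,0,0.0004,0.018,0.001,0,0,1,0,0.0004,0.021,0.001,0,0,1,0,0.0004,0.021,0.001,0,0,1,0,0.0004,0.021,0.001,0]}}

```text
clock: 11.1
position: [0.5674, -0.1857, 0.2427]
ee_rot: [0.878, -0.05, 0.473, -0.047]
ft_force: [0.2, 0.9, -2.5]
grip_width: 0.064
grasp_force: 118.6
```

No resistance past the peg tip. Continue along the peg.

Call:
{"op": "play_rows", "data": {"plan": [0,0,0,0,0.004,0,0,0,0,0,0,0.008,0,0,0,0,0,0,0.012,0,0,0,0,0,0,0.016,0,0,0,0,0,0,0.02,0,0,0,0,0,0,0.02,0,0,0,0,0,0,0.02,0,0]}}

```text
clock: 11.98
position: [0.5665, -0.2055, 0.2401]
ee_rot: [0.878, -0.05, 0.473, -0.047]
ft_force: [-0.6, -0.6, -2.3]
grip_width: 0.066
grasp_force: 118.6
```

```bash
python3 - <<'E'
from h import *
o=status.get_obs();print(o['clock'],o['position'],o['ft_force'],o['torque'],SR.inv().apply(o['position']-SO)*1e3)
a=viewer.camera("side");b=viewer.camera("top")
f=lambda x:cv2.resize(x[:,:,::-1],(400,400),interpolation=cv2.INTER_CUBIC)
cv2.imwrite("pics/z7.png",np.hstack([f(a[100:150,245:295]),f(b[115:195,355:435])]))
up=Ro.from_quat(o['ee_rot']).inv().apply([0,0,1]);print("up in tool",up)
E
```

```text
11.975 [ 0.56653431 -0.20545805  0.24014309] [-0.64837394 -0.60841914 -2.29401448] [-0.02136675  1.49094847 -0.0159542 ] [-41.60625596   4.35905551 240.14309154]
up in tool [ 0.82642705 -0.12997601 -0.54783626]
```

View pics/z7.png

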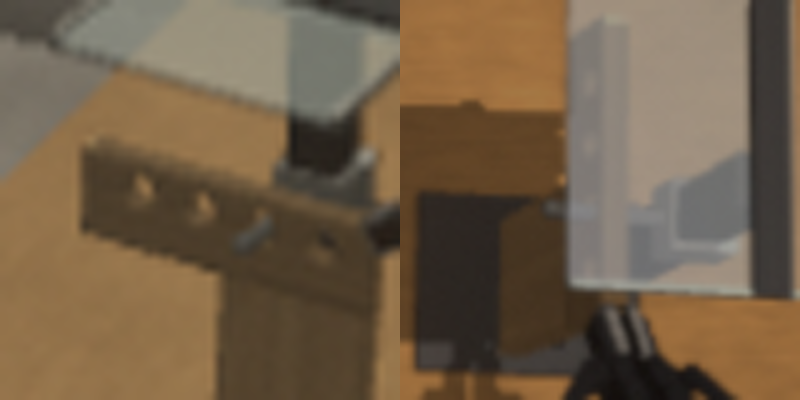

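The peg now shows through hole2 (crop (250,235)) under the hood, with the gripper outside the hood's edge. Lower gently and feel for contact.

Call:
{"op": "play_rows", "data": {"plan": [0,0,0,-0.0008,0.0001,0.0005,0,0,0,0,-0.0017,0.0003,0.0011,0,0,0,0,-0.0025,0.0004,0.0016,0,0,0,0,-0.0025,0.0004,0.0016,0,0,0,0,-0.0025,0.0004,0.0016,0]}}

```text
clock: 12.7
position: [0.5664, -0.2056, 0.2371]
ee_rot: [0.878, -0.051, 0.473, -0.047]
ft_force: [-2.9, 0.2, -1.5]
grip_width: 0.062
grasp_force: 119.7
```

```bash
python3 -c "
from h import *
o=status.get_obs();print(o['clock'],o['position'],o['ft_force'],o['torque'])"
```

```text
12.7 [ 0.56641751 -0.20563623  0.23714574] [-2.90681081  0.22099523 -1.54404067] [-0.07201739  1.64249843  0.01722882]
```

Call:
{"op": "play_rows", "data": {"plan": [0,0,0,-0.0004,0.0001,0.0003,0,0,0,0,-0.0008,0.0001,0.0005,0,0,0,0,-0.0012,0.0002,0.0008,0,0,0,0,-0.0012,0.0002,0.0008,0,0,0,0,-0.0012,0.0002,0.0008,0]}}

```text
clock: 13.32
position: [0.5663, -0.2057, 0.2355]
ee_rot: [0.878, -0.051, 0.473, -0.047]
ft_force: [-5.6, 0.2, -1.5]
grip_width: 0.063
grasp_force: 120.9
```

```bash
python3 -c "
from h import *
o=status.get_obs();print(o['clock'],o['position'],o['ft_force'],o['torque'])"
```

```text
13.325 [ 0.56634151 -0.20565424  0.23554648] [-5.62882671  0.21523936 -1.45258068] [-0.01417941  1.88350451  0.10935649]
```

The peg is pressing the hole's -x side (Fx -5.6), so shift 2.5 mm in -x.

Call:
{"op": "play_rows", "data": {"plan": [0,0,0,-0.0007,0,-0.001,0,0,0,0,-0.0014,0,-0.0021,0,0,0,0,-0.0014,0,-0.0021,0,0,0,0,-0.0014,0,-0.0021,0]}}

```text
clock: 13.82
position: [0.564, -0.2055, 0.2358]
ee_rot: [0.878, -0.051, 0.473, -0.047]
ft_force: [-0.6, 0.2, -2.0]
grip_width: 0.065
grasp_force: 118.7
```

```bash
python3 -c "
from h import *
o=status.get_obs();print(o['clock'],o['position'],o['ft_force'],o['torque'])"
```

```text
13.825 [ 0.56398475 -0.20550276  0.23577565] [-0.60149511  0.15069981 -2.01520449] [-0.08756361  1.45260386  0.02123349]
```

Call:
{"op": "play_rows", "data": {"plan": [0,0,0,-0.0006,0,-0.0008,0,0,0,0,-0.0014,0.0001,-0.0003,0,0,0,0,-0.0022,0.0003,0.0003,0,0,0,0,-0.0022,0.0003,0.0003,0,0,0,0,-0.0022,0.0003,0.0003,0]}}

```text
clock: 14.45
position: [0.563, -0.2055, 0.2337]
ee_rot: [0.878, -0.051, 0.473, -0.047]
ft_force: [-0.7, -0.1, -1.3]
grip_width: 0.064
grasp_force: 119.0
```

```bash
python3 -c "
from h import *
o=status.get_obs();print(o['clock'],o['position'],o['ft_force'],o['torque'])"
```

```text
14.45 [ 0.56300931 -0.20552402  0.2337086 ] [-0.70771572 -0.09458292 -1.30081143] [-0.03113181  1.36788642 -0.09359215]
```

Call:
{"op": "play_rows", "data": {"plan": [0,0,0,-0.0004,0.0001,0.0003,0,0,0,0,-0.0008,0.0001,0.0005,0,0,0,0,-0.0012,0.0002,0.0008,0,0,0,0,-0.0012,0.0002,0.0008,0,0,0,0,-0.0012,0.0002,0.0008,0]}}

```text
clock: 15.08
position: [0.563, -0.2055, 0.2323]
ee_rot: [0.878, -0.051, 0.473, -0.047]
ft_force: [-0.2, 0.6, -1.8]
grip_width: 0.065
grasp_force: 119.1
```

```bash
python3 -c "
from h import *
o=status.get_obs();print(o['clock'],o['position'],o['ft_force'],o['torque'])"
```

```text
15.075 [ 0.56299705 -0.20551532  0.23225585] [-0.16500975  0.58449633 -1.81678343] [-0.00829131  1.24394142 -0.01171255]
```

Call:
{"op": "play_rows", "data": {"plan": [0,0,0,-0.0004,0.0001,0.0003,0,0,0,0,-0.0008,0.0001,0.0005,0,0,0,0,-0.0012,0.0002,0.0008,0,0,0,0,-0.0012,0.0002,0.0008,0,0,0,0,-0.0012,0.0002,0.0008,0]}}

```text
clock: 15.7
position: [0.563, -0.2055, 0.2308]
ee_rot: [0.878, -0.051, 0.473, -0.047]
ft_force: [0.2, -0.0, 0.1]
grip_width: 0.062
grasp_force: 119.2
```

```bash
python3 -c "
from h import *
o=status.get_obs();print(o['clock'],o['position'],o['ft_force'],o['torque'])"
```

```text
15.7 [ 0.56298644 -0.20553174  0.23078172] [ 0.1877766  -0.02055066  0.07378473] [0.05077539 1.22359104 0.03839681]
```

Contact: Fz rose from -2.2 to +0.1, so the peg carries the weight, with Fx near 0. A touch more to be certain, then open gradually.

Call:
{"op": "play_rows", "data": {"plan": [0,0,0,-0.0003,0,0.0002,0,0,0,0,-0.0006,0.0001,0.0004,0,0,0,0,-0.0006,0.0001,0.0004,0,0,0,0,-0.0006,0.0001,0.0004,0], "squeeze": 60}}

```text
clock: 16.2
position: [0.563, -0.2055, 0.2301]
ee_rot: [0.878, -0.051, 0.473, -0.047]
ft_force: [0.1, 0.0, -1.2]
grip_width: 0.063
grasp_force: 119.3
```

Call:
{"op": "play_rows", "data": {"plan": [0,0,0,0,0,0,0,0,0,0,0,0,0,0,0,0,0,0,0,0,0], "squeeze": 20}}

```text
clock: 16.58
position: [0.563, -0.2055, 0.2301]
ee_rot: [0.878, -0.051, 0.473, -0.047]
ft_force: [-1.1, 0.5, -0.7]
grip_width: 0.06
grasp_force: 119.2
```

Noise is about 0.7 N, so average the readings over time.

```bash
cat > f.py <<'E'
from h import *
A=[]
for i in range(10):
    viewer.camera("top");o=status.get_obs();A.append(np.r_[o['ft_force'],o['torque']])
print(o['clock'],o['position'],np.mean(A,0).round(2),np.std(A,0).round(2)[:3])
E
python3 f.py
```

```text
17.075 [ 0.56301247 -0.20554023  0.23008562] [ 0.38  0.14 -1.1  -0.01  1.22  0.04] [0.49 0.27 0.35]
```

Call:
{"op": "play_rows", "data": {"plan": [0,0,0,-0.0004,0.0001,0.0003,0,0,0,0,-0.0008,0.0001,0.0005,0,0,0,0,-0.0012,0.0002,0.0008,0,0,0,0,-0.0012,0.0002,0.0008,0]}}

```text
clock: 17.58
position: [0.563, -0.2056, 0.2286]
ee_rot: [0.878, -0.051, 0.473, -0.047]
ft_force: [0.0, 0.3, -0.8]
grip_width: 0.061
grasp_force: 119.4
```

```bash
python3 f.py
```

```text
18.075 [ 0.56301081 -0.20553766  0.22861921] [-0.09  0.1  -1.01 -0.    1.15  0.08] [0.39 0.5  0.52]
```

Ambiguous: Fz is about -1 N against about -2.5 N hanging. I'll measure by template matching how the panel moved against the gripper's 11.5 mm descent.

```bash
cat > m.py <<'E'
from h import *
import sys
z=cv2.imread("pics/z7.png")[:,:400]
f=lambda x:cv2.resize(x[:,:,::-1],(400,400),interpolation=cv2.INTER_CUBIC)
c=f(viewer.camera("side")[100:150,245:295]);cv2.imwrite(f"pics/m{sys.argv[1]}.png",c)
for nm,(x0,y0,x1,y1) in dict(end=(75,130,120,245),h4=(115,160,170,215),h3=(180,180,230,230),legcorner=(195,240,260,320)).items():
    t=z[y0:y1,x0:x1];r=cv2.matchTemplate(c,t,cv2.TM_CCOEFF_NORMED)[max(0,y0-30):y0+45,x0-35:x0+36]
    _,v,_,l=cv2.minMaxLoc(r);print(nm,l[0]-35,l[1]-min(30,y0),round(v,3))
o=status.get_obs();print(o['position'])
# expected shift: per mm down and per mm -x, and per degree arm-up about hole2
b=S(0,12,230)
print("mm down",((px("side",b-[0,0,.01])-px("side",b))*.8)[0],"mm -x",((px("side",b-[.01,0,0])-px("side",b))*.8)[0])
e=lambda t:S(0,0,230)+SR.apply(Ro.from_euler('y',-t,degrees=True).apply([.106,.0075,.017]))
print("deg up at end",((px("side",e(5))-px("side",e(0)))*8/5)[0])
E
python3 m.py 1
```

```text
end 3 -13 0.945
h4 6 -6 0.967
h3 4 0 0.971
legcorner -4 -2 0.987
[ 0.5630064  -0.20555601  0.2286437 ]
mm down [-0.0268201   1.66128048] mm -x [1.77736368 0.47485622]
deg up at end [ 0.58442733 -2.86982462]
```

The panel has been on the peg for a while. It stays at hole2 and has rotated arm-up about 6.5° in the grip as the corner went on down. Turn the gripper back about the peg: -6.5°, with the corner up 5.6 mm.

Call:
{"op": "play_rows", "data": {"plan": [0,-1.1,0,0.0008,0,-0.0005,0,0,-2.2,0,0.0016,0,-0.0009,0,0,-3.3,0,0.0025,0,-0.0014,0,0,-4.4,0,0.0033,0,-0.0018,0,0,-5.5,0,0.0041,0,-0.0023,0,0,-6.5,0,0.0049,0,-0.0027,0,0,-6.5,0,0.0049,0,-0.0027,0,0,-6.5,0,0.0049,0,-0.0027,0]}}

```text
clock: 19.12
position: [0.5633, -0.2063, 0.2339]
ee_rot: [0.904, -0.048, 0.423, -0.05]
ft_force: [0.1, 0.7, -2.0]
grip_width: 0.064
grasp_force: 119.6
```

```bash
python3 f.py; python3 m.py 2
```

```text
19.625 [ 0.56338749 -0.20622876  0.23407606] [-0.2  -0.07 -0.93 -0.09  1.18 -0.03] [0.45 0.46 0.34]
end 4 4 0.975
h4 4 4 0.967
h3 3 5 0.975
legcorner 2 3 0.988
[ 0.56340843 -0.20627616  0.2340954 ]
mm down [-0.0268201   1.66128048] mm -x [1.77736368 0.47485622]
deg up at end [ 0.58442733 -2.86982462]
```

The panel is level again: all patches shifted alike by (3,4). Next, check the hole2-to-peg geometry and whether the force changes when the panel is lowered slightly and the grip eased.

```bash
python3 - <<'E'
from h import *
np.set_printoptions(precision=2,suppress=True)
o=status.get_obs()
P,R2=tool(-2.6,50,7.5);n=P.apply([0,1,0]);F=o['position']+.0075*n
print(SR.inv().apply(o['position']-SO)*1e3)
for p in[(146,190),(208.5,209),(270,228)]:
    c,d=ray("side",(245+p[0]/8-.44,100+p[1]/8-.44));print(SR.inv().apply(c+d*((F-c)@n)/(d@n)-SO)*1e3)
for y in(35,33):
    c,d=ray("side",(274.5,130.1));k=SR.apply([0,1,0]);print("peg tip",SR.inv().apply(c+d*((S(0,y,0)-c)@k)/(d@k)-SO)*1e3)
E
```

```text
[-44.69   3.4  234.1 ]
[ 71.8   10.51 237.53]
[ 35.03  10.56 237.2 ]
[ -0.66  10.61 236.75]
peg tip [  3.7   35.   239.07]
peg tip [  4.77  33.   237.63]
```

The rotation seen while lowering shows that the peg bears the panel. Lower 1.5 mm to reseat it, verify, then release.

Call:
{"op": "play_rows", "data": {"plan": [0,0,0,-0.0004,0.0001,0.0003,0,0,0,0,-0.0008,0.0001,0.0006,0,0,0,0,-0.0012,0.0002,0.0009,0,0,0,0,-0.0012,0.0002,0.0009,0]}}

```text
clock: 20.18
position: [0.5633, -0.2063, 0.2325]
ee_rot: [0.904, -0.048, 0.423, -0.05]
ft_force: [-2.4, 0.0, -1.5]
grip_width: 0.059
grasp_force: 120.2
```

```bash
python3 f.py; python3 m.py 3
```

```text
20.675 [ 0.5633527  -0.20632558  0.23265855] [-1.81  0.38 -0.76 -0.04  1.22  0.08] [0.44 0.42 0.51]
end 3 -1 0.975
h4 3 1 0.965
h3 2 4 0.966
legcorner -1 1 0.991
[ 0.56334647 -0.20632798  0.23266713]
mm down [-0.0268201   1.66128048] mm -x [1.77736368 0.47485622]
deg up at end [ 0.58442733 -2.86982462]
```

Lowering 1.5 mm pivoted the panel 2° straight away, so it sits on the peg. Trim level (-1.5°, 1 mm in -x), then release.

Call:
{"op": "play_rows", "data": {"plan": [0,-0.8,0,0.0002,0,-0.0008,0,0,-1.5,0,0.0004,0,-0.0015,0,0,-1.5,0,0.0004,0,-0.0015,0,0,-1.5,0,0.0004,0,-0.0015,0]}}

```text
clock: 21.22
position: [0.5624, -0.2065, 0.2338]
ee_rot: [0.909, -0.047, 0.411, -0.05]
ft_force: [0.6, -0.0, -2.2]
grip_width: 0.066
grasp_force: 119.7
```

```bash
python3 f.py; python3 m.py 4
```

```text
21.725 [ 0.5624282  -0.2064382   0.23388636] [-0.33  0.05 -1.09 -0.09  1.1  -0.05] [0.54 0.6  0.49]
end 5 6 0.982
h4 4 6 0.974
h3 4 6 0.974
legcorner 4 6 0.985
[ 0.56243193 -0.20639599  0.23384074]
mm down [-0.0268201   1.66128048] mm -x [1.77736368 0.47485622]
deg up at end [ 0.58442733 -2.86982462]
```

Call:
{"op": "play_rows", "data": {"plan": [0,0,0,-0.0009,0,-0.0012,0,0,0,0,-0.0015,0.0001,-0.0007,0,0,0,0,-0.002,0.0002,-0.0002,0,0,0,0,-0.002,0.0002,-0.0002,0]}}

```text
clock: 22.28
position: [0.5609, -0.2063, 0.2324]
ee_rot: [0.909, -0.047, 0.411, -0.05]
ft_force: [-0.2, -0.6, -0.8]
grip_width: 0.064
grasp_force: 120.0
```

```bash
python3 f.py; python3 m.py 5
```

```text
22.775 [ 0.56098746 -0.20636842  0.23251274] [-0.49  0.43 -0.91 -0.03  1.12  0.06] [0.62 0.4  0.43]
end 6 2 0.976
h4 7 5 0.979
h3 7 7 0.982
legcorner 4 4 0.983
[ 0.56096252 -0.20638435  0.23250078]
mm down [-0.0268201   1.66128048] mm -x [1.77736368 0.47485622]
deg up at end [ 0.58442733 -2.86982462]
```

Seated on top, with small Fx. Trim the last 1.5° about the peg, then open.

Call:
{"op": "play_rows", "data": {"plan": [0,-0.7,0,0.0004,0,-0.0004,0,0,-1.4,0,0.0008,0,-0.0007,0,0,-1.4,0,0.0008,0,-0.0007,0,0,-1.4,0,0.0008,0,-0.0007,0.12,0,-1.4,0,0.0008,0,-0.0007,0.18,0,-1.4,0,0.0008,0,-0.0007,0.25,0,-1.4,0,0.0008,0,-0.0007,0.32,0,-1.4,0,0.0008,0,-0.0007,0.4,0,-1.4,0,0.0008,0,-0.0007,0.5,0,-1.4,0,0.0008,0,-0.0007,0.5]}}

```text
clock: 24.08
position: [0.561, -0.2065, 0.2336]
ee_rot: [0.914, -0.047, 0.4, -0.051]
ft_force: [0.5, 0.1, -0.0]
grip_width: 0.501
grasp_force: 0.0
```

```bash
python3 f.py; python3 m.py 6
```

```text
24.575 [ 0.56096199 -0.2065113   0.23355213] [-0.22  0.1  -0.18 -0.07  0.79 -0.  ] [0.35 0.51 0.33]
end 8 0 0.985
h4 9 3 0.983
h3 8 5 0.97
legcorner 5 4 0.985
[ 0.56095472 -0.20654484  0.23354048]
mm down [-0.0268201   1.66128048] mm -x [1.77736368 0.47485622]
deg up at end [ 0.58442733 -2.86982462]
```

Released. The panel hangs still, about 1-2° from the earlier level reference. Retreat along the tool axis.

Call:
{"op": "play_rows", "data": {"plan": [0,0,0,0,0,-0.006,0.5,0,0,0,0,0,-0.014,0.5,0,0,0,0,0,-0.024,0.5,0,0,0,0,0,-0.036,0.5,0,0,0,0,0,-0.05,0.5,0,0,0,0,0,-0.065,0.5,0,0,0,0,0,-0.08,0.5,0,0,0,0,0,-0.09,0.5,0,0,0,0,0,-0.09,0.5,0,0,0,0,0,-0.09,0.5]}}

```text
clock: 25.88
position: [0.4948, -0.2113, 0.294]
ee_rot: [0.914, -0.046, 0.399, -0.051]
ft_force: [-0.8, -0.8, 0.4]
grip_width: 0.503
grasp_force: 0.0
```

```bash
python3 f.py; python3 m.py 7;sleep 0; python3 f.py; python3 m.py 8
python3 - <<'E'
from h import *
a=cv2.imread("pics/m7.png").astype(int);b=cv2.imread("pics/m8.png").astype(int);print("max diff",abs(a-b).max(),abs(a-b).mean())
# bystanders: change from the start, outside robot/panel
t=viewer.camera("top")[:,:,::-1];t0=cv2.imread("pics/top0.png")
d=cv2.absdiff(t,t0).max(2)
for n,(x,y,w,h) in dict(can=(298,115,32,35),tape=(303,186,35,36),block=(160,172,32,42),window=(210,160,26,62)).items(): print(n,d[y:y+h,x:x+w].mean(),(d[y:y+h,x:x+w]>40).sum())
E
```

```text
26.375 [ 0.49480103 -0.2114653   0.29424861] [ 0.15  0.23  0.   -0.06  0.76  0.01] [0.44 0.36 0.24]
end 7 0 0.984
h4 8 3 0.978
h3 7 6 0.978
legcorner 5 4 0.984
[ 0.49480887 -0.21149709  0.29429249]
mm down [-0.0268201   1.66128048] mm -x [1.77736368 0.47485622]
deg up at end [ 0.58442733 -2.86982462]
26.925 [ 0.49477833 -0.21153192  0.29433134] [ 0.23 -0.05 -0.28 -0.07  0.79 -0.01] [0.55 0.57 0.42]
end 7 0 0.985
h4 8 3 0.977
h3 7 6 0.981
legcorner 5 4 0.983
[ 0.49476377 -0.21151186  0.29433593]
mm down [-0.0268201   1.66128048] mm -x [1.77736368 0.47485622]
deg up at end [ 0.58442733 -2.86982462]
max diff 8 0.5842958333333333
can 3.866964285714286 0
tape 3.865873015873016 0
block 3.8229166666666665 0
window 4.116004962779156 0
```

The panel hangs still and clear of the gripper, and the bystanders haven't moved. Handing in.

```bash
python3 -c "
from workcell import manip
print(manip.hand_in())"
```

```text
the job is handed in; nothing more can be done
None
```

The panel hangs by its second hole on the peg under the hood, leg down, still and about 1–2° off level; it was let go only after the peg bore its weight, and the job was handed in at about 27 s with the other objects unmoved.

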